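Shear the top heat-spreader plate off the stack onto the preheater

TASK

Slide the top aluminium plate sideways off the stack in the feeder, through its open side, onto the flat top of the preheater beside it, then push it firmly home so that it lies flush and square against the preheater's stop bar. Slide it, do not lift it; handle it gently, leave the two plates beneath and everything else where they are, and do not shove the stop bar along.

Things in the scene. Friction and masses are not known exactly. Their poses are not given: they have to be found in the camera images.
- top_plate_mid (a point): Centre (half-way up) of the stack's top plate: aluminium, 96 mm in its x, 110 mm in its y, 8 mm thick, 0.16 to 0.3 kg, loose, too wide to grip. It must slide along +y. Its rear (-y) edge is hidden by the feeder's back wall until it has slid out, but a finger tip pressed on its top with 5 to 12 N drags it. Over 35 N from the fingers marks it: touch down slowly.
- middle_plate_mid (a point): Centre of the middle plate, same size and material, 8 mm below the top one at the start. Must stay put (within 5 mm).
- bottom_plate_mid (a point): Centre of the bottom plate, same size and material, lying on the feeder's pedestal. Must stay put (within 5 mm).
- feeder: Feeder under the stack, fixed. Origin on the table under the stack; z up, y to the open front that faces the preheater. Pedestal top 30 mm up, 108 x 112 mm; the three plates reach 54 mm. Back wall 104 mm wide, 57.5 mm high, at y = -66.5 to -58.5 mm. Side cheeks 6 mm thick at x = +-55.5 mm, 42 mm high, y = -57 to +33 mm.
- preheater: Low box with a flat steel top, fixed, at the feeder's open side, y axis within 0.05 rad of the feeder's. Origin on the table level; flat top 44 mm above the origin, x = +-65 mm, from its near edge y = -75 mm to y = +95 mm. It is 1 to 3 mm lower than the underside of the stack's top plate; the gap from the stack to its near edge is 4 to 21 mm.
- stop_zero (a point): Fixed point on the preheater's top, 50 mm along its +y: the nearest place of the stop bar's front face. The bar (128 x 12 mm, 10.6 mm high) lies across the top 0 to 22 mm beyond this point, where it was last set: not measured, find it by feel. Plate home: its +y edge on the bar, pressed there with 6 to 10 N for half a second. Above some 14 N the bar slips to +y; it may shift 2 mm at most.
- screwdriver: Bystander: screwdriver, 170 mm, lying by the feeder on the robot's side.
- flux_jar: Bystander: jar, 48 mm across, 45 mm high, on the far side of the preheater.
- solder_reel: Bystander: grey reel, 54 mm across, 36 mm high, on the far side of the feeder.
- control_panel: Bystander: black control panel with a knob, 85 x 120 x 38 mm, beyond the stop end of the preheater.
- connector: Bystander: black plug, 52 x 26 x 18 mm, behind the feeder's back wall.
- parts_tray: Bystander: grey divided tray, 100 x 140 x 22 mm.
- wrench: Bystander: wrench, 130 mm, lying on the table.
Mind the look-alikes: they are no part of the job. Leave any yellow look-alike of the preheater alone.

How it is judged:
By the outcome, as a careful person would: the job done as asked, in the order asked, and still so for the second after the job is handed in, with the robot touching nothing.
It also fails if it takes over 61 s, if anything falls off the work surface, if the arm or the gripper's body presses on something with over 40 N, if the wrist force passes 120 N, or if a joint passes its speed limit or range.

ROBOT

A 7-joint arm with a two-finger parallel gripper is mounted at the origin on the work surface. World frame = base frame: x ahead of the robot, y to its left, z up, the work surface at z = 0. Lengths are in m, angles in degrees, forces in N, time in s.
With the tool pointing down it reaches from about 0.425 to 0.875 m from the base axis. Payload 8.4 kg.
Tool frame: the origin (TCP) lies at the very end of the fingers, on their centre line; the grasp point (between the pads) lies 19 mm behind it; z points along the fingers, y is the direction in which the jaws open and shut (so a half turn about z gives the same grasp; the last joint's range is limited). The gripper opens to 87 mm and grips with 3 to 60 N. Pads are 19 mm wide; open, the fingers measure 117 mm over their backs; the gripper's body (75 mm by 190 mm) begins 51 mm behind the grasp point.
Start: joints at [58.774, 19.091, 2.286, 83.961, -0.768, 76.965, -3.352], TCP at [0.28, -0.586, 0.223] pointing down, gripper open.
Joint ranges: [-147.57, 147.57], [-21.85, 119.76], [-74.77, 79.35], [14.55, 137.4], [-85.83, 265.84], [4.83, 119.75], [-152.11, 152.11]. Speed limits (degrees/s): [127.2, 127.2, 159.86, 159.86, 180, 180, 180].

INTERFACE

Orientations are given as [roll, pitch, yaw] about the fixed x, y, z axes, in that order (R = Rz(yaw) Ry(pitch) Rx(roll)).
In Python, from workcell import bot gives the robot as it stands.
- The arm moves only by the tool arm_command, never from a script. Its argument "deltas" is a list of rows, each a list of 7 numbers: the turn, a rotation vector about the tool's x, y, z in degrees, then the shift along the tool's x, y, z in mm, then the finger opening in mm, from 0 to 87. A call has 1 to 5 rows; each row is the pose to reach, as a shift and turn from the pose measured when the call began, along the tool's axes at that moment; what a row does not reach only later rows make up. A row lasts 1/12 s, in which the tool goes at most 41.7 mm and 7.16 degrees, less where a joint would pass 70% of its speed; a pose out of reach is approached as far as the arm can. A call with a gripper value outside its range is refused whole. The fingers move at their own pace and stop on an object; the grip force is fixed at half the most. Time passes only in rows, so rows that repeat a pose let the fingers close. It gives the time, the measured TCP pose, the force and the opening at its end, in the units of the state.
- bot.get_obs(): the state, without advancing time (a new reading comes with each control period).
- bot.read_camera(name): name is "side" or "top" or "wrist"; returns (picture, depth): 400x640x3 uint8, red, green, blue; 400x640 float32, m along the optical axis (not along the pixel's ray), 0 where there is no reading.
- bot.camera_info(name): a dict with "intrinsics" (3x3 intrinsics, pixels), "R" (3x3) and "t" (3): a world point X has camera coordinates R X + t. Camera axes: x right, y down, z forward; pixel columns grow to the right and rows downward; lengths in m; the calibration is good to about 2 mm. A picture is of the moment at which its call begins: read the wrist's pose just before it. camera_info takes no time and is no camera call; for the wrist camera it gives the pose at the moment of the call.
- bot.sign_off(): hands the job in, once; it reports no verdict.
Trained networks look in the newest picture that a camera, given by its name, has taken for a name from the list of things; names that differ only in an ending like _2 or _b are one class to them, and where a whole thing is asked for, a point or a joint stands for the part that bears it (a point fixed in the world has none). Each returns a list of dicts, best first, with "confidence" (0 to 1); they miss things now and then, are a little off and sometimes report something else, mostly with a low value. They report only what shows in the picture. A call takes as long as a camera call. They do not tell look-alikes from the thing itself.
- bot.regions_of(thing, camera): "region" (400x640 bool, what is visible of it) and "extent" ([left, top, right, bottom] in pixels, round what is visible of it).
- bot.landmark_of(thing, camera): "centre" ([row, column] in pixels: a listed point, or the origin of a listed thing).
The state is a dict: "time": time; "joints": joint angles; "qd": joint speeds; "joint_torque": joint torques, N m; "tcp_pos": TCP position; "tcp_rot": TCP orientation; "contact_force": force on the tool from outside, world axes, zero at the start; "torque": the same for the moment, N m; "opening": finger opening in m.
Only numpy, scipy, OpenCV 4.12 (cv2) and the standard library are available. Lean on these libraries where they do the work, as an engineer would, in place of code of your own. Each camera call takes 0.05 s, during which the arm holds its last target. There are 200 camera calls.

## Working session

There is one attempt and no reset: what is moved stays moved. The work goes in short steps, Python scripts to look and compute and a tool call to move; the robot and the scene stay as the last step left them, time stands still between calls to the robot, and variables do not carry over. Pictures are saved under pics/ and viewed, about 8 in all and at most 12, crops included, and the job is handed in when it is done.

Besides the shell and the picture viewer there is one more tool, called after "Emit:" as name(argument=value, ...), one argument or row to a line, values as JSON. arm_command: Moves the arm, as the interface text tells. Its arguments: {"type":"object","properties":{"deltas":{"type":"array","items":{"type":"array","items":{"type":"number"}}}},"required":["deltas"]}

```bash
mkdir -p pics; ls; cat > h.py <<'E'
import numpy as np, cv2
from workcell import bot
def cam(n):
    i=bot.camera_info(n); return np.array(i["intrinsics"]),np.array(i["R"]),np.array(i["t"])
def ray(n,rc,z):
    K,R,t=cam(n); d=R.T@np.linalg.inv(K)@np.array([rc[1],rc[0],1.]); c=-R.T@t
    return c+d*(z-c[2])/d[2]
def cloud(n,D):
    K,R,t=cam(n); v,u=np.mgrid[:400,:640]
    P=np.stack([(u-K[0,2])/K[0,0]*D,(v-K[1,2])/K[1,1]*D,D],-1)
    return (P-t)@R
def proj(n,X):
    K,R,t=cam(n); p=K@(R@np.array(X)+t); return p[:2]/p[2]
E
python3 - <<'E'
from h import *
for n in("top","side"):
    im,D=bot.read_camera(n); cv2.imwrite(f"pics/{n}0.png",im[...,::-1]); np.save(f"{n}0.npy",D)
    for th in("top_plate_mid","feeder","preheater","stop_zero","control_panel"):
        for r in bot.landmark_of(th,n)[:2]:
            rc=[int(x) for x in r["centre"]]; P=cloud(n,D)[rc[0],rc[1]]
            print(n,th,np.round(r["centre"],1),round(r["confidence"],2),P.round(3))
print(bot.get_obs())
E
```

```text
pics
top top_plate_mid [200.5 377.7] 0.75 [ 0.541 -0.118  0.059]
top preheater [ 98.5 277.8] 0.98 [0.817 0.132 0.043]
top preheater [217.4 323.5] 0.92 [0.502 0.019 0.047]
top stop_zero [319.3 439. ] 0.94 [ 0.245 -0.26   0.055]
top stop_zero [220.6 301.5] 0.72 [0.495 0.074 0.052]
top control_panel [238.5 249.4] 0.85 [0.453 0.207 0.041]
side top_plate_mid [252.9 328.2] 0.57 [ 0.541 -0.124  0.054]
side feeder [262.1 323.4] 0.77 [ 0.526 -0.152  0.052]
side feeder [147.1 356.8] 0.22 [0.68  0.341 0.008]
side preheater [223.6 312.6] 0.93 [ 0.505 -0.021  0.045]
side preheater [189.9 412. ] 0.71 [0.817 0.097 0.041]
side stop_zero [169.9 408.1] 0.96 [0.821 0.178 0.049]
side stop_zero [202.9 306. ] 0.71 [0.492 0.058 0.046]
side control_panel [176.9 291.7] 0.84 [0.449 0.188 0.026]
{'time': 0.6, 'joints': array([58.7740471 , 19.09090063,  2.28742864, 83.96217081, -0.76788769,
       76.96444003, -3.35142816]), 'qd': array([ 0.06451337, -0.1097212 ,  0.04176807, -0.05347753,  0.00218908,
       -0.17447072,  0.09079841]), 'joint_torque': array([-1.05450072e-03, -6.55773211e+01,  1.33188654e+00, -4.03898621e+01,
       -5.99596859e-02,  3.53232538e-02,  7.12659244e-05]), 'tcp_pos': array([ 0.2802281 , -0.58645912,  0.22253881]), 'tcp_rot': array([-1.79997728e+02,  8.24872147e-06,  2.55395389e+01]), 'contact_force': array([ 0.30476318, -0.25648557, -0.03967953]), 'torque': array([-0.01198803,  0.01182758, -0.0178159 ]), 'opening': 0.08694829915966178}
```

```bash
python3 - <<'E'
import cv2
a=cv2.imread("pics/top0.png")[120:300,200:460]
cv2.imwrite("pics/top0c.png",cv2.resize(a,None,fx=3,fy=3,interpolation=cv2.INTER_CUBIC))
E
```

```text
(no output)
```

View pics/top0c.png

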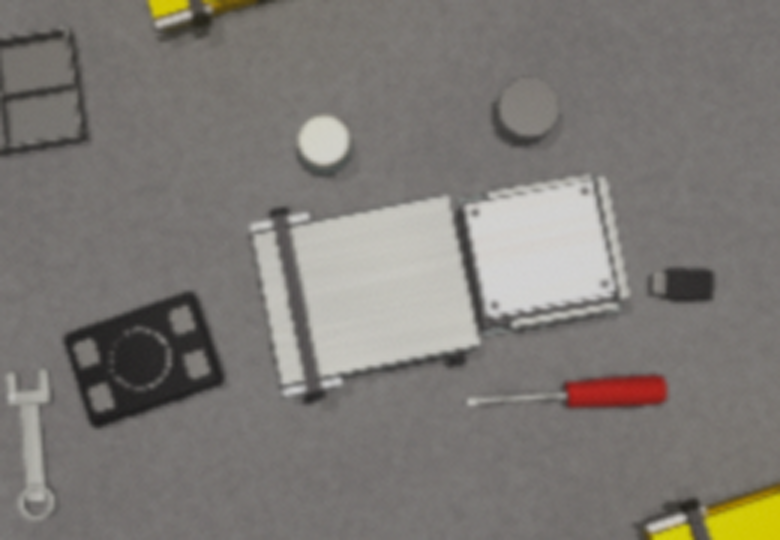

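View pics/side0.png

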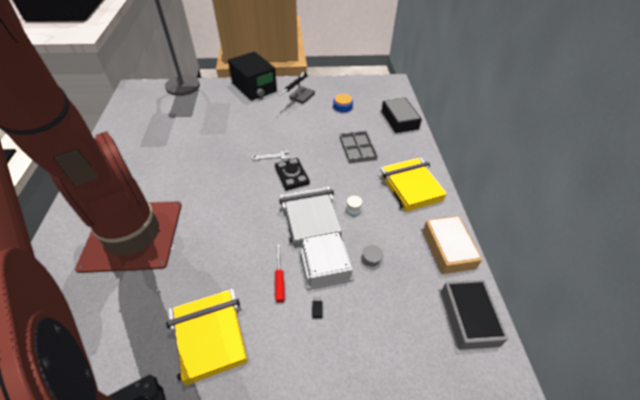

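The top crop shows the grey preheater at (323,217) full-frame px, its dark stop bar near (299,220), and the stack at (383,203). The yellow preheaters are look-alikes. Next I'll fit rectangles to the surfaces.

```bash
cat >> h.py <<'E'
def rect(n,D,th,lo,hi,pick=0,sel=None):
    P=cloud(n,D)
    for r in bot.regions_of(th,n):
        m=r["region"]&(P[...,2]>lo)&(P[...,2]<hi)
        if m.sum()<30: continue
        q=P[m]; c=np.median(q,0)
        if sel is not None and np.hypot(*(c[:2]-sel))>.08: continue
        (cx,cy),(w,h),a=cv2.minAreaRect((q[:,:2]*1000).astype(np.float32))
        print(n,th,round(r["confidence"],2),m.sum(),"rect c",round(cx,1),round(cy,1),"wh",round(w,1),round(h,1),"ang",round(a,2),"z",(c[2]*1000).round(1))
E
python3 - <<'E'
from h import *
for n in("top","side"):
    im,D=bot.read_camera(n)
    rect(n,D,"top_plate_mid",.045,.07,sel=[.54,-.12])
    rect(n,D,"feeder",.045,.07,sel=[.54,-.12])
    rect(n,D,"preheater",.036,.05,sel=[.5,.01])
    rect(n,D,"solder_reel",.02,.06)
E
```

```text
top top_plate_mid 0.79 1633 rect c 536.3 -126.5 wh 96.5 113.1 ang 9.77 z 54.6
top feeder 0.93 198 rect c 533.8 -131.2 wh 116.5 120.6 ang 8.79 z 56.7
top preheater 0.71 3214 rect c 505.9 22.1 wh 159.7 169.8 ang 10.1 z 44.8
top solder_reel 0.77 332 rect c 660.7 -122.4 wh 51.5 51.9 ang 43.39 z 36.8
side top_plate_mid 0.61 1324 rect c 535.0 -124.1 wh 99.9 111.2 ang 9.79 z 55.1
side feeder 0.77 232 rect c 533.4 -144.0 wh 116.2 97.7 ang 6.63 z 56.3
side preheater 0.75 2004 rect c 504.1 19.7 wh 162.9 179.6 ang 10.57 z 45.1
side solder_reel 0.69 273 rect c 659.3 -123.3 wh 52.0 50.4 ang 86.37 z 37.2
```

Emit:
arm_command(
  deltas=[
    [0, 0, -80, 435, -310, -80, 0],
    [0, 0, -80, 435, -310, -80, 0],
    [0, 0, -80, 435, -310, -80, 0],
    [0, 0, -80, 435, -310, -80, 0],
    [0, 0, -80, 435, -310, -80, 0],
  ],
)

```text
time: 1.52
tcp_pos: [0.3807, -0.4044, 0.2539]
tcp_rot: [180.0, 0.0, 61.7]
contact_force: [0.8, -0.2, 1.1]
opening: 0.0616
```

Emit:
arm_command(
  deltas=[
    [0, 0, -38, 320, 5, 40, 0],
    [0, 0, -38, 320, 5, 40, 0],
    [0, 0, -38, 320, 5, 40, 0],
    [0, 0, -38, 320, 5, 40, 0],
    [0, 0, -38, 320, 5, 40, 0],
  ],
)

```text
time: 1.93
tcp_pos: [0.4814, -0.2238, 0.2281]
tcp_rot: [180.0, 0.1, 97.5]
contact_force: [1.3, -0.2, -0.8]
opening: 0.0282
```

Emit:
arm_command(
  deltas=[
    [0, 0, -2.3, 105, 73, 0, 0],
    [0, 0, -2.3, 105, 73, 0, 0],
    [0, 0, -2.3, 105, 73, 0, 0],
    [0, 0, -2.3, 105, 73, 0, 0],
    [0, 0, -2.3, 105, 73, 0, 0],
  ],
)

```text
time: 2.35
tcp_pos: [0.5412, -0.1063, 0.2282]
tcp_rot: [179.9, 0.0, 100.2]
contact_force: [-0.4, -0.2, -0.2]
opening: 0.0017
```

```bash
python3 - <<'E'
from h import *
s=bot.get_obs(); print(s["time"],s["tcp_pos"],s["tcp_rot"],s["contact_force"],s["opening"])
n="wrist"; im,D=bot.read_camera(n); cv2.imwrite("pics/w1.png",im[...,::-1])
rect(n,D,"top_plate_mid",.045,.07,sel=[.54,-.12])
rect(n,D,"preheater",.036,.05,sel=[.5,.01])
P=cloud(n,D)
# flat-top fits by height around given centres
for r in bot.landmark_of("top_plate_mid",n)[:1]: print(r["centre"],ray(n,r["centre"],.05))
for r in bot.landmark_of("stop_zero",n)[:2]: print(r["centre"],r["confidence"],ray(n,r["centre"],.044))
K,R,t=cam(n); print("cam",-R.T@t, R[2])
E
```

```text
2.35 [ 0.54117507 -0.10634961  0.22817599] [1.79917809e+02 9.96013509e-03 1.00151640e+02] [-0.4255143  -0.22962405 -0.18945726] 0.001705795566039834
wrist top_plate_mid 0.55 8465 rect c 533.2 -128.1 wh 97.9 109.8 ang 9.85 z 54.4
wrist preheater 0.62 18822 rect c 507.6 -5.9 wh 146.4 122.6 ang 10.0 z 44.4
[204.3, 313.0] [ 0.531464   -0.13422648  0.05      ]
cam [ 0.5276659  -0.0441043   0.39055595] [ 0.04333365 -0.24983522 -0.96731823]
```

View pics/w1.png

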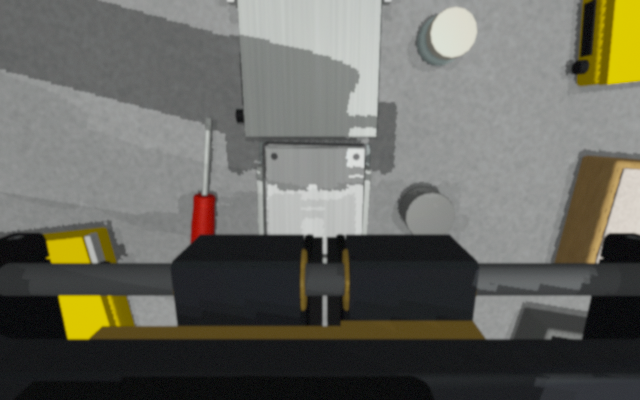

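The wrist view shows the stack front edge at row 145, the preheater near edge at row 137 and a small gap. Both are nearly parallel and offset about 4 mm. Moving above the plate's rear part.

Emit:
arm_command(
  deltas=[
    [0, 0, 0.3, -46, -9.5, 40, 0],
    [0, 0, 0.3, -46, -9.5, 80, 0],
    [0, 0, 0.3, -46, -9.5, 115, 0],
    [0, 0, 0.3, -46, -9.5, 145, 0],
    [0, 0, 0.3, -46, -9.5, 152, 0],
  ],
)

```text
time: 3.02
tcp_pos: [0.5334, -0.1602, 0.0701]
tcp_rot: [-179.6, -0.1, 99.2]
contact_force: [-1.3, -0.1, -0.8]
opening: 0.0003
```

Emit:
arm_command(
  deltas=[
    [0, 0, 0, 0, 0, 3, 0],
    [0, 0, 0, 0, 0, 6, 0],
    [0, 0, 0, 0, 0, 9, 0],
    [0, 0, 0, 0, 0, 11, 0],
    [0, 0, 0, 0, 0, 12, 0],
  ],
)

```text
time: 3.43
tcp_pos: [0.5343, -0.1603, 0.0595]
tcp_rot: [-179.7, -0.0, 99.2]
contact_force: [-0.8, 0.6, 0.2]
opening: 0.0002
```

Emit:
arm_command(
  deltas=[
    [0, 0, -0.6, 3, 6.5, 0, 0],
    [0, 0, -0.6, 3, 6.5, 1, 0],
    [0, 0, -0.6, 3, 6.5, 2, 0],
    [0, 0, -0.6, 3, 6.5, 2.5, 0],
    [0, 0, -0.6, 3, 6.5, 3, 0],
  ],
)

```text
time: 3.85
tcp_pos: [0.5402, -0.1563, 0.0565]
tcp_rot: [-179.7, -0.0, 99.8]
contact_force: [0.3, -0.4, -0.6]
opening: 0.0001
```

Emit:
arm_command(
  deltas=[
    [0, 0, 0, 0, 0, 0.5, 0],
    [0, 0, 0, 0, 0, 1, 0],
    [0, 0, 0, 0, 0, 1.5, 0],
    [0, 0, 0, 0, 0, 1.5, 0],
  ],
)

```text
time: 4.18
tcp_pos: [0.5401, -0.1564, 0.0548]
tcp_rot: [-179.7, -0.0, 99.8]
contact_force: [-0.0, -0.3, 0.2]
opening: 0.0009
```

Emit:
arm_command(
  deltas=[
    [0, 0, 0, 0, 0, 0.4, 0],
    [0, 0, 0, 0, 0, 0.8, 0],
    [0, 0, 0, 0, 0, 1.0, 0],
    [0, 0, 0, 0, 0, 1.0, 0],
  ],
)

```text
time: 4.52
tcp_pos: [0.5402, -0.1564, 0.0545]
tcp_rot: [-179.7, -0.0, 99.8]
contact_force: [-3.2, 0.5, 7.1]
opening: 0.0007
```

Emit:
arm_command(
  deltas=[
    [0, 0, 0, 2, 0, 0.9, 0],
    [0, 0, 0, 5, 0, 0.9, 0],
    [0, 0, 0, 9, 0, 0.9, 0],
    [0, 0, 0, 13, 0, 0.9, 0],
    [0, 0, 0, 17, 0, 0.9, 0],
  ],
)

```text
time: 4.93
tcp_pos: [0.5382, -0.1403, 0.0545]
tcp_rot: [-179.8, 0.1, 99.8]
contact_force: [0.6, -2.5, 5.7]
opening: 0.0003
```

```bash
cat > w.py <<'E'
from h import *
import sys
s=bot.get_obs(); print(s["tcp_pos"].round(4),s["contact_force"].round(1))
for n in sys.argv[1:]:
    im,D=bot.read_camera(n); rect(n,D,"top_plate_mid",.045,.07,sel=[.53,-.08])
cv2.imwrite("pics/last_%.2f.png"%s["time"],im[...,::-1])
E
python3 w.py top side wrist
```

```text
[ 0.5382 -0.1403  0.0545] [ 0.6 -2.5  5.7]
top top_plate_mid 0.83 904 rect c 528.0 -85.6 wh 98.9 62.9 ang 12.79 z 54.6
side top_plate_mid 0.89 420 rect c 535.8 -129.6 wh 93.1 69.1 ang 8.87 z 55.0
wrist top_plate_mid 0.8 32168 rect c 529.8 -92.3 wh 96.0 76.7 ang 10.29 z 54.5
```

Emit:
arm_command(
  deltas=[
    [0, 0, 0, 4, 0, 1, 0],
    [0, 0, 0, 9, 0, 1, 0],
    [0, 0, 0, 14, 0, 1, 0],
    [0, 0, 0, 19, 0, 1, 0],
    [0, 0, 0, 24, 0, 1, 0],
  ],
)

```text
time: 5.65
tcp_pos: [0.535, -0.1162, 0.0545]
tcp_rot: [-179.9, 0.1, 99.8]
contact_force: [-0.3, -1.8, 6.0]
opening: 0.0003
```

Emit:
arm_command(
  deltas=[
    [0, 0, 0, 4, 0, 1, 0],
    [0, 0, 0, 9, 0, 1, 0],
    [0, 0, 0, 14, 0, 1, 0],
    [0, 0, 0, 19, 0, 1, 0],
    [0, 0, 0, 24, 0, 1, 0],
  ],
)

```text
time: 6.07
tcp_pos: [0.532, -0.0932, 0.0545]
tcp_rot: [-180.0, 0.2, 99.7]
contact_force: [0.6, -3.0, 6.0]
opening: 0.0001
```

```bash
python3 w.py wrist
```

```text
[ 0.532  -0.0932  0.0545] [ 0.6 -3.   6. ]
wrist top_plate_mid 0.65 32223 rect c 522.1 -45.3 wh 98.6 76.6 ang 10.55 z 54.5
```

Emit:
arm_command(
  deltas=[
    [0, 0, 0, 0, 0, -6, 0],
    [0, 0, 0, 0, 0, -14, 0],
    [0, 0, 0, -12, 0, -16, 10],
    [0, 0, 0, -32, 0, -16, 40],
    [0, 0, 0, -45, 0, -16, 50],
  ],
)

```text
time: 6.58
tcp_pos: [0.5399, -0.1389, 0.0712]
tcp_rot: [180.0, 0.2, 99.8]
contact_force: [1.0, 0.3, -0.0]
opening: 0.0129
```

Emit:
arm_command(
  deltas=[
    [0, 0, 0, 0, 0, 0, 50],
    [0, 0, 0, 0, 0, 0, 50],
    [0, 0, 0, 0, 0, 0, 50],
  ],
)

```text
time: 6.83
tcp_pos: [0.5397, -0.1386, 0.071]
tcp_rot: [180.0, 0.2, 99.7]
contact_force: [0.0, 1.1, 0.2]
opening: 0.0328
```

```bash
python3 w.py top wrist
```

```text
[ 0.5397 -0.1386  0.071 ] [0.  1.1 0.2]
top top_plate_mid 0.82 1661 rect c 527.1 -61.6 wh 99.6 114.7 ang 9.92 z 54.3
wrist top_plate_mid 0.61 38643 rect c 526.4 -67.2 wh 98.2 98.9 ang 10.53 z 54.3
```

Emit:
arm_command(
  deltas=[
    [0, 0, 0, 0, 0, 6, 50],
    [0, 0, 0, 0, 0, 12, 50],
    [0, 0, 0, 0, 0, 17, 50],
    [0, 0, 0, 0, 0, 20, 50],
    [0, 0, 0, 0, 0, 21.2, 50],
  ],
)

```text
time: 7.45
tcp_pos: [0.5393, -0.1379, 0.0489]
tcp_rot: [-179.9, 0.1, 99.8]
contact_force: [0.7, 0.2, -0.0]
opening: 0.0501
```

Emit:
arm_command(
  deltas=[
    [0, 0, 0, 2, 0, 0.3, 50],
    [0, 0, 0, 5, 0, 0.3, 50],
    [0, 0, 0, 8, 0, 0.3, 50],
    [0, 0, 0, 11, 0, 0.3, 50],
    [0, 0, 0, 14, 0, 0.3, 50],
  ],
)

```text
time: 7.87
tcp_pos: [0.537, -0.1238, 0.0488]
tcp_rot: [-180.0, 0.2, 99.9]
contact_force: [0.3, -1.3, 0.3]
opening: 0.0498
```

Emit:
arm_command(
  deltas=[
    [0, 0, 0, 4, 0, 0, 50],
    [0, 0, 0, 8, 0, 0, 50],
    [0, 0, 0, 12, 0, 0, 50],
    [0, 0, 0, 16, 0, 0, 50],
    [0, 0, 0, 20, 0, 0, 50],
  ],
)

```text
time: 8.28
tcp_pos: [0.5335, -0.1036, 0.0488]
tcp_rot: [-180.0, 0.2, 99.9]
contact_force: [0.3, -0.7, -0.3]
opening: 0.0502
```

```bash
python3 w.py top wrist; python3 - <<'E'
from h import *
n="wrist"; im,D=bot.read_camera(n); P=cloud(n,D)
c=np.array([.504,.02]);th=np.radians(10.2);ux=np.array([np.cos(th),np.sin(th)]);uy=np.array([-np.sin(th),np.cos(th)])
q=P[...,:2]-c; a=q@ux; b=q@uy
for xs in(-40,-20,0,20,40):
    row=[]
    for y in np.arange(-30,100,4)/1000:
        m=(abs(a-xs/1000)<.006)&(abs(b-y)<.002)&(D>0)
        row.append(int(round(np.median(P[m][:,2])*1000)) if m.any() else -1)
    print(xs,row)
E
cp $(ls -t pics/last*|head -1) pics/v.png
```

```text
[ 0.5335 -0.1036  0.0488] [ 0.3 -0.7 -0.3]
top top_plate_mid 0.68 1363 rect c 523.0 -30.0 wh 97.2 95.3 ang 12.15 z 53.8
wrist top_plate_mid 0.96 50739 rect c 523.4 -43.1 wh 101.2 106.9 ang 10.04 z 53.8
-40 [52, 52, 52, 52, 52, 45, -1, -1, -1, -1, -1, -1, -1, -1, -1, -1, -1, -1, -1, -1, -1, -1, -1, -1, -1, -1, -1, -1, -1, -1, -1, -1, -1]
-20 [53, 53, 53, 53, 53, -1, -1, -1, -1, -1, -1, -1, -1, -1, -1, -1, -1, -1, -1, -1, -1, -1, -1, -1, -1, -1, -1, -1, -1, -1, -1, -1, -1]
0 [53, 53, 53, 53, 53, -1, -1, -1, -1, -1, -1, -1, -1, -1, -1, -1, -1, -1, -1, -1, -1, -1, -1, -1, -1, -1, -1, -1, -1, -1, -1, -1, -1]
20 [53, 53, 53, 53, 53, -1, -1, -1, -1, -1, -1, -1, -1, -1, -1, -1, -1, -1, -1, -1, -1, -1, -1, -1, -1, -1, -1, -1, -1, -1, -1, -1, -1]
40 [53, 53, 53, 53, 53, -1, -1, -1, -1, -1, -1, -1, -1, -1, -1, -1, -1, -1, -1, -1, -1, -1, -1, -1, -1, -1, -1, -1, -1, -1, -1, -1, -1]
```

View pics/v.png

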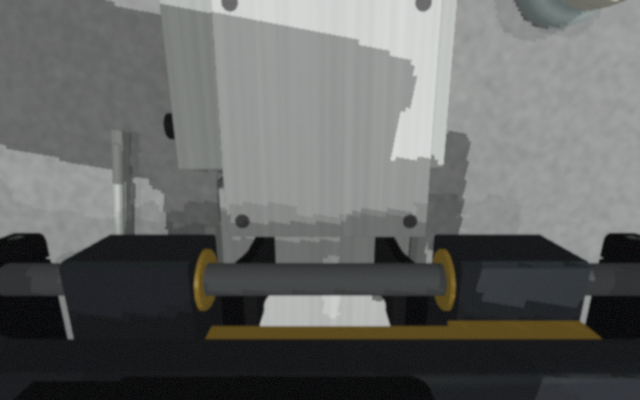

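The plate is straight on the preheater, about 5 mm right of centre. The fingers are behind its rear edge at row 235. The bar is out of the wrist view, so I'll locate it in the top and side depth.

```bash
python3 - <<'E'
from h import *
c=np.array([.504,.02]);th=np.radians(10.2);ux=np.array([np.cos(th),np.sin(th)]);uy=np.array([-np.sin(th),np.cos(th)])
t=np.array([.5335,-.1036])-c; print("tcp y,x",t@uy,t@ux)
for n in("top","side"):
    im,_=bot.read_camera(n); D=np.load(n+"0.npy"); P=cloud(n,D); q=P[...,:2]-c; a=q@ux; b=q@uy
    m=(P[...,2]>.0495)&(P[...,2]<.062)&(b>.03)&(b<.1)&(abs(a)<.06)
    pts=np.c_[a[m],b[m]]*1000
    print(n,m.sum(),cv2.minAreaRect(pts.astype(np.float32)))
    k=np.polyfit(pts[:,0],pts[:,1],1); print("bar slope deg",np.degrees(np.arctan(k[0])),"mid y",k[1])
    mp=(P[...,2]>.036)&(P[...,2]<.0485)&(abs(b)<.12)&(abs(a)<.1)
    pp=np.c_[a[mp],b[mp]]*1000; mm=abs(pp[:,0])<40; print("pre y range",np.percentile(pp[mm,1],[.5,99.5]), "x", np.percentile(pp[abs(pp[:,1])<30][:,0],[1,99]))
cv2.imwrite("pics/x.png",im[...,::-1])
E
```

```text
tcp y,x -0.126870576984426 0.0071460965315921126
top 240 ((-0.3051643371582031, 54.35382843017578), (47.80924987792969, 119.3951644897461), 88.06723022460938)
bar slope deg 0.04767929225714219 mid y 60.683734381089494
pre y range [-93.04866053  85.86910075] x [-62.92819811  64.67628803]
side 174 ((-0.34720611572265625, 61.821327209472656), (119.26628112792969, 15.762089729309082), 0.5445742607116699)
bar slope deg 0.2810887864924536 mid y 60.375189522177344
pre y range [-82.41649871  88.0577675 ] x [-64.54843966  63.54552524]
```

Emit:
arm_command(
  deltas=[
    [0, 0, 0, 4, 0, 0, 50],
    [0, 0, 0, 8, 0, 0, 50],
    [0, 0, 0, 12, 0, 0, 50],
    [0, 0, 0, 16, 0, 0, 50],
    [0, 0, 0, 20, 0, 0, 50],
  ],
)

```text
time: 9.05
tcp_pos: [0.5301, -0.084, 0.0487]
tcp_rot: [-180.0, 0.2, 99.9]
contact_force: [0.6, 0.2, -1.3]
opening: 0.0504
```

Emit:
arm_command(
  deltas=[
    [0, 0, 0, 4, 0, 0, 50],
    [0, 0, 0, 8, 0, 0, 50],
    [0, 0, 0, 12, 0, 0, 50],
    [0, 0, 0, 16, 0, 0, 50],
    [0, 0, 0, 20, 0, 0, 50],
  ],
)

```text
time: 9.47
tcp_pos: [0.5266, -0.0639, 0.0487]
tcp_rot: [-180.0, 0.2, 99.9]
contact_force: [-0.0, -1.0, 0.4]
opening: 0.0502
```

```bash
python3 w.py side top; python3 w.py wrist
```

```text
[ 0.5266 -0.0639  0.0487] [-0.  -1.   0.4]
side top_plate_mid 0.57 127 rect c 513.7 -35.4 wh 74.5 39.1 ang 8.18 z 52.7
[ 0.5266 -0.0642  0.0486] [0.  0.2 0.2]
```

Emit:
arm_command(
  deltas=[
    [0, 0, -0.2, 3, 0, 0, 50],
    [0, 0, -0.3, 6, 0, 0, 50],
    [0, 0, -0.4, 8, 0, 0, 50],
    [0, 0, -0.4, 10, 0, 0.5, 50],
    [0, 0, -0.4, 12, 0, 1, 50],
  ],
)

```text
time: 10.18
tcp_pos: [0.5246, -0.0525, 0.0476]
tcp_rot: [-180.0, 0.2, 100.2]
contact_force: [0.5, -1.1, -0.2]
opening: 0.0497
```

Emit:
arm_command(
  deltas=[
    [0, 0, 0, 0.8, 0, 0, 50],
    [0, 0, 0, 1.6, 0, 0, 50],
    [0, 0, 0, 2.4, 0, 0, 50],
    [0, 0, 0, 3.2, 0, 0, 50],
    [0, 0, 0, 4, 0, 0, 50],
  ],
)

```text
time: 10.6
tcp_pos: [0.5239, -0.0485, 0.0476]
tcp_rot: [-180.0, 0.2, 100.2]
contact_force: [0.9, -0.6, -0.4]
opening: 0.0498
```

Emit:
arm_command(
  deltas=[
    [0, 0, 0, 0.5, 0, 0, 50],
    [0, 0, 0, 1, 0, 0, 50],
    [0, 0, 0, 1.5, 0, 0, 50],
    [0, 0, 0, 2, 0, 0, 50],
    [0, 0, 0, 2.2, 0, 0, 50],
  ],
)

```text
time: 11.02
tcp_pos: [0.5235, -0.0463, 0.0475]
tcp_rot: [-180.0, 0.2, 100.2]
contact_force: [-0.7, -0.4, 0.2]
opening: 0.05
```

Emit:
arm_command(
  deltas=[
    [0, 0, 0, 0.4, 0, 0, 50],
    [0, 0, 0, 0.8, 0, 0, 50],
    [0, 0, 0, 1.1, 0, 0, 50],
    [0, 0, 0, 1.4, 0, 0, 50],
    [0, 0, 0, 1.4, 0, 0, 50],
  ],
)

```text
time: 11.43
tcp_pos: [0.5233, -0.0448, 0.0476]
tcp_rot: [-180.0, 0.2, 100.2]
contact_force: [-0.5, -1.3, -1.6]
opening: 0.0499
```

Emit:
arm_command(
  deltas=[
    [0, 0, 0, 0.4, 0, 0, 50],
    [0, 0, 0, 0.8, 0, 0, 50],
    [0, 0, 0, 1.1, 0, 0, 50],
    [0, 0, 0, 1.4, 0, 0, 50],
    [0, 0, 0, 1.4, 0, 0, 50],
  ],
)

```text
time: 11.85
tcp_pos: [0.523, -0.044, 0.0476]
tcp_rot: [-180.0, 0.2, 100.2]
contact_force: [0.8, -2.7, -0.4]
opening: 0.0499
```

```bash
python3 - <<'E'
from h import *
c=np.array([.504,.02]);th=np.radians(10.2);ux=np.array([np.cos(th),np.sin(th)]);uy=np.array([-np.sin(th),np.cos(th)])
s=bot.get_obs();p=s["tcp_pos"][:2]-c;print("tcp",p@ux,p@uy,s["contact_force"])
im,_=bot.read_camera("top");cv2.imwrite("pics/t2.png",cv2.resize(im[160:260,260:420,::-1],None,fx=5,fy=5,interpolation=cv2.INTER_CUBIC))
E
```

```text
tcp 0.007396100505770404 -0.06631250573113005 [ 0.79083274 -2.67633336 -0.42789772]
```

View pics/t2.png

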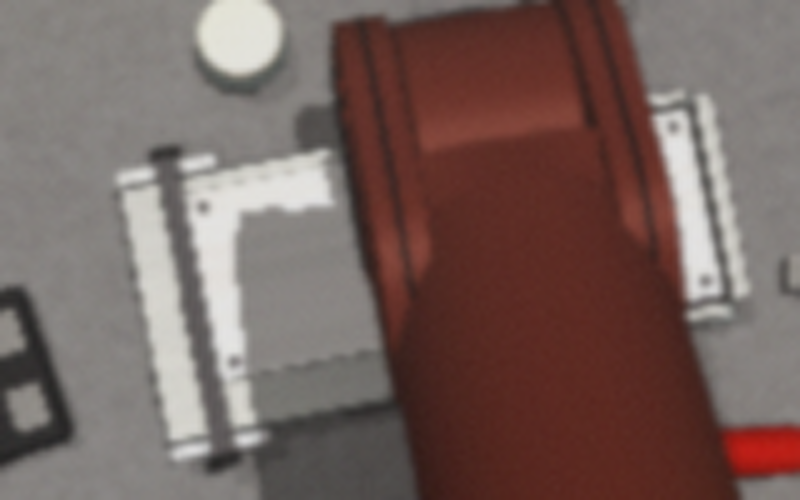

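The top crop shows the plate's front edge at the bar (bar at about (190,270) in the crop), and the force has risen. Pressing up gently.

Emit:
arm_command(
  deltas=[
    [0, 0, 0, 0.6, 0, 0, 50],
    [0, 0, 0, 0.8, 0, 0, 50],
    [0, 0, 0, 0.9, 0, 0, 50],
    [0, 0, 0, 0.9, 0, 0, 50],
  ],
)

```text
time: 12.23
tcp_pos: [0.523, -0.0439, 0.0476]
tcp_rot: [-180.0, 0.2, 100.2]
contact_force: [0.9, -4.9, -1.3]
opening: 0.0504
```

Emit:
arm_command(
  deltas=[
    [0, 0, 0, -2, 0, 0, 50],
    [0, 0, 0, -4, 0, 0, 30],
    [0, 0, 0, -4, 0, 0, 0],
    [0, 0, 0, -4, 0, 0, 0],
    [0, 0, 0, -4, 0, 0, 0],
  ],
)

```text
time: 12.65
tcp_pos: [0.5237, -0.0474, 0.0476]
tcp_rot: [-180.0, 0.2, 100.2]
contact_force: [-0.1, 0.5, 0.2]
opening: 0.0312
```

Emit:
arm_command(
  deltas=[
    [0, 0, 0, 0, 0, 0, 0],
    [0, 0, 0, 0, 0, 0, 0],
    [0, 0, 0, 1, 0, 0, 0],
    [0, 0, 0, 2, 0, 0, 0],
    [0, 0, 0, 2.5, 0, 0, 0],
  ],
)

```text
time: 13.07
tcp_pos: [0.5232, -0.0447, 0.0476]
tcp_rot: [-180.0, 0.2, 100.2]
contact_force: [-0.8, 0.0, 0.2]
opening: 0.0025
```

Emit:
arm_command(
  deltas=[
    [0, 0, 0, 0.4, 0, 0, 0],
    [0, 0, 0, 0.8, 0, 0, 0],
    [0, 0, 0, 1.2, 0, 0, 0],
    [0, 0, 0, 1.5, 0, 0, 0],
    [0, 0, 0, 1.5, 0, 0, 0],
  ],
)

```text
time: 13.48
tcp_pos: [0.5231, -0.0439, 0.0476]
tcp_rot: [-180.0, 0.3, 100.2]
contact_force: [0.6, -4.0, -0.7]
opening: 0.0006
```

Emit:
arm_command(
  deltas=[
    [0, 0, 0, 0.9, 0, 0, 0],
    [0, 0, 0, 1.1, 0, 0, 0],
    [0, 0, 0, 1.3, 0, 0, 0],
    [0, 0, 0, 1.4, 0, 0, 0],
    [0, 0, 0, 1.4, 0, 0, 0],
  ],
)

```text
time: 13.9
tcp_pos: [0.523, -0.0438, 0.0477]
tcp_rot: [-180.0, 0.3, 100.1]
contact_force: [1.0, -7.0, -0.9]
opening: 0.0005
```

Emit:
arm_command(
  deltas=[
    [0, 0, 0, 1.45, 0, 0, 0],
    [0, 0, 0, 1.5, 0, 0, 0],
    [0, 0, 0, 1.5, 0, 0, 0],
    [0, 0, 0, 1.5, 0, 0, 0],
    [0, 0, 0, 1.5, 0, 0, 0],
  ],
)

```text
time: 14.32
tcp_pos: [0.523, -0.0438, 0.0478]
tcp_rot: [180.0, 0.4, 100.1]
contact_force: [1.8, -8.2, -1.0]
opening: 0.0009
```

Emit:
arm_command(
  deltas=[
    [0, 0, 0, 1.5, 0, 0, 0],
    [0, 0, 0, 1.5, 0, 0, 0],
    [0, 0, 0, 1.5, 0, 0, 0],
    [0, 0, 0, 1.5, 0, 0, 0],
    [0, 0, 0, 1.5, 0, 0, 0],
  ],
)

```text
time: 14.73
tcp_pos: [0.523, -0.0438, 0.0479]
tcp_rot: [180.0, 0.5, 100.0]
contact_force: [2.3, -7.8, -0.5]
opening: 0.0005
```

Emit:
arm_command(
  deltas=[
    [0, 0, 0, 1.5, 0, 0, 0],
    [0, 0, 0, 1.5, 0, 0, 0],
    [0, 0, 0, 1.5, 0, 0, 0],
    [0, 0, 0, 1.5, 0, 0, 0],
    [0, 0, 0, 1.5, 0, 0, 0],
  ],
)

```text
time: 15.15
tcp_pos: [0.5229, -0.0438, 0.0479]
tcp_rot: [180.0, 0.6, 99.9]
contact_force: [2.1, -7.1, -1.2]
opening: 0.0007
```

Held at about 8 N for over 0.8 s with no motion. Now I'll back off gently, rise and look.

Emit:
arm_command(
  deltas=[
    [0, 0, 0, -1, 0, 0, 0],
    [0, 0, 0, -4, 0, 0, 0],
    [0, 0, 0, -7, 0, -2, 0],
    [0, 0, 0, -8, 0, -20, 0],
    [0, 0, 0, -8, 0, -50, 0],
  ],
)

```text
time: 15.57
tcp_pos: [0.522, -0.0511, 0.096]
tcp_rot: [-179.7, 0.5, 99.9]
contact_force: [0.5, -0.9, 0.6]
opening: 0.0005
```

Emit:
arm_command(
  deltas=[
    [0, 0, 0, 0, 0, -40, 0],
    [0, 0, 0, 0, 0, -80, 0],
    [0, 0, 0, -35, 0, -110, 0],
    [0, 0, 0, -70, 0, -110, 0],
    [0, 0, 0, -80, 0, -110, 0],
  ],
)

```text
time: 15.98
tcp_pos: [0.5373, -0.135, 0.2092]
tcp_rot: [-179.9, 0.7, 99.7]
contact_force: [-1.4, -1.0, -0.2]
opening: 0.0003
```

Emit:
arm_command(
  deltas=[
    [0, 0, 0, -35, 0, 0, 0],
    [0, 0, 0, -70, 0, 0, 0],
    [0, 0, 0, -75, 0, 0, 0],
    [0, 0, 0, -75, 0, 0, 0],
  ],
)

```text
time: 16.32
tcp_pos: [0.5493, -0.2119, 0.2093]
tcp_rot: [-179.9, 0.7, 99.4]
contact_force: [0.9, 0.6, -0.1]
opening: 0.0007
```

```bash
python3 - <<'E'
from h import *
c=np.array([.504,.02]);th=np.radians(10.2);ux=np.array([np.cos(th),np.sin(th)]);uy=np.array([-np.sin(th),np.cos(th)])
print(bot.get_obs()["tcp_pos"])
for n in("top","side","wrist"):
    im,D=bot.read_camera(n); P=cloud(n,D)
    rect(n,D,"top_plate_mid",.044,.07); rect(n,D,"feeder",.03,.07)
    q=P[...,:2]-c; a=q@ux*1000; b=q@uy*1000
    m=(P[...,2]>.0535)&(P[...,2]<.062)&(b>40)&(b<90)&(abs(a)<60)
    if m.sum()>20: k=np.polyfit(a[m],b[m],1); print(n,"bar",m.sum(),np.degrees(np.arctan(k[0])),k[1])
    cv2.imwrite(f"pics/f_{n}.png",im[...,::-1])
E
```

```text
[ 0.54927548 -0.21191251  0.20926021]
top top_plate_mid 0.87 1647 rect c 512.0 21.0 wh 97.5 112.0 ang 8.9 z 52.9
top feeder 0.75 476 rect c 533.9 -130.4 wh 116.9 123.3 ang 8.91 z 43.1
top bar 266 -1.850754693178938 56.717063600559754
side feeder 0.63 553 rect c 533.4 -136.3 wh 117.1 110.9 ang 8.28 z 43.8
side bar 106 -3.052095633197477 57.26079444793162
wrist feeder 0.61 3598 rect c 533.6 -132.2 wh 117.1 120.9 ang 8.76 z 42.7
```

View pics/f_wrist.png

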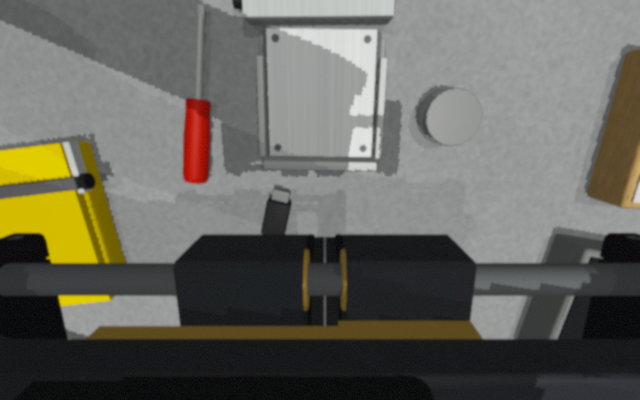

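The wrist view shows the middle plate square in the feeder (rows 28–160) with the bystanders undisturbed. Next, a near look at the bar contact.

Emit:
arm_command(
  deltas=[
    [0, 0, 0, 40, 0, 0, 0],
    [0, 0, 0, 80, 0, 0, 0],
    [0, 0, 0, 120, 0, 0, 0],
    [0, 0, 0, 160, 0, 0, 0],
    [0, 0, 0, 190, 0, 0, 0],
  ],
)

```text
time: 17.18
tcp_pos: [0.5171, -0.0171, 0.2083]
tcp_rot: [-180.0, 0.7, 99.9]
contact_force: [-0.4, -0.3, -0.1]
opening: 0.0005
```

Emit:
arm_command(
  deltas=[
    [0, 0, 0, 0, 0, 0, 0],
    [0, 0, 0, 0, 0, 0, 0],
  ],
)

```text
time: 17.35
tcp_pos: [0.5168, -0.0144, 0.2088]
tcp_rot: [180.0, 0.7, 100.2]
contact_force: [-0.7, -0.6, 0.0]
opening: 0.0008
```

```bash
python3 - <<'E'
from h import *
c=np.array([.504,.02]);th=np.radians(10.2);ux=np.array([np.cos(th),np.sin(th)]);uy=np.array([-np.sin(th),np.cos(th)])
print(bot.get_obs()["tcp_pos"])
n="wrist"; im,D=bot.read_camera(n); P=cloud(n,D); cv2.imwrite("pics/w9.png",im[...,::-1])
rect(n,D,"top_plate_mid",.048,.06)
q=P[...,:2]-c; a=q@ux*1000; b=q@uy*1000; z=P[...,2]*1000
for xs in range(-60,61,15):
    s=(abs(a-xs)<3)
    br=s&(b>40)&(b<80)&(z>54); pl=s&(z>50)&(z<53.6)&(b<60); 
    g=s&(b>47)&(b<57)&(z<50)
    f=lambda m:(np.percentile(b[m],[2,98]).round(1) if m.sum()>5 else None)
    print(xs,"bar",f(br),"plate",f(pl),"low",f(g))
E
```

```text
[ 0.51680284 -0.01438263  0.20877739]
wrist top_plate_mid 0.83 12527 rect c 512.6 18.5 wh 96.3 110.7 ang 9.98 z 52.5
-60 bar [52.5 64. ] plate None low [47.1 52.3]
-45 bar [52.5 63.9] plate None low [47.1 52.3]
-30 bar [46.7 63.8] plate [-55.7  50.1] low None
-15 bar [52.3 63.8] plate [-55.7  50.1] low None
0 bar [52.3 63.8] plate [-56.   50.8] low None
15 bar [52.2 63.6] plate [-55.7  50.4] low None
30 bar [52.2 63.6] plate [-56.   50.7] low None
45 bar [44.6 63.5] plate [-54.7  50.5] low None
60 bar [52.  63.5] plate None low [47.6 51.9]
```

View pics/w9.png

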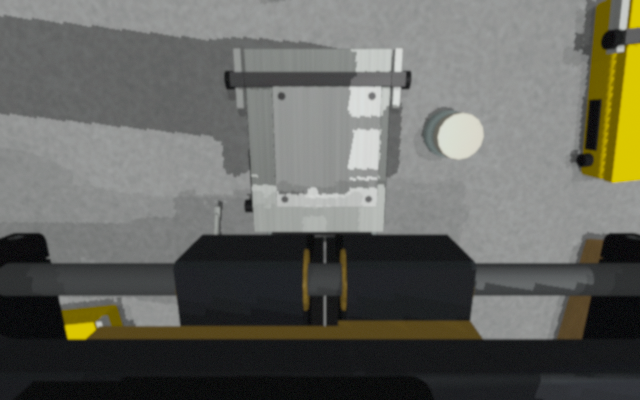

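The near view shows the bar at row 80 and the plate's front edge right against it. Plate angle is 9.98° and the bar about 10.0°, so they are square. The robot is clear of everything.

```bash
python3 -c "
from workcell import bot
print(bot.sign_off())"
```

```text
the job is handed in; nothing more can be done
None
```

The top plate is on the preheater, flush and square against the stop bar, and the job is handed in at about 17 s of the 61 s allowed. I dragged it about 64 mm with a fingertip pressing down at about 6 N. Then I pushed its rear edge with two open fingers until it touched the bar, and pressed it home with closed fingers at 7–8 N for over 0.8 s.

**Plate and bar angle:** the close wrist view gave the plate at 9.98° and the bar at about 10.0°. The plate's front edge lay at the bar face within the roughly 1–2 mm the camera can resolve.

**Stop bar:** the fingers did not creep forward during the press, so the bar did not slip.

**Rest of the scene:** the middle plate looked square and in place in the feeder. I saw no bystander moved, though I did not measure each one. The bottom plate was hidden, so I did not check it separately.

**Checks that disagreed:**
- The bar angle fitted from the top and side cameras at the end read −1.9° and −3.1°. Plate pixels had got into that fit, so I relied on the wrist measurement.
- The bar's mid-line read about 60.5 mm from the top and side cameras at the start and 58 mm from the wrist camera at the end. I put that down to the different cameras' calibration, not to the bar moving, because the push went the other way.

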